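# Set the bench saw's rip fence to a sample strip

## Task

Set the rip fence of the small bench saw to the width of the sample strip, which is the longer of the two loose wooden pieces in front of the saw. Lay the strip flat on the saw table, alongside the blade on the fence's side; then squeeze the fence's lock tab against its handle and, keeping it squeezed, slide the fence up until the strip sits snugly between fence and blade. Let go so that the fence locks there, and leave the other things on the bench and saw where they are.

Things in the scene. Friction and masses are not known exactly. Their poses are not given: they have to be found in the camera images.
- saw: Fixed grey bench saw; origin under its middle, on the bench. x points from its front to its back, y to its left, z up. Its aluminium table is 260 mm deep (x -130 to 130), 320 mm wide (y -160 to 160), surface at z 120. In front of the table a steel guide rail runs along y and carries the fence. The blade stands left of the middle.
- blade (a point): Point on the blade's right side face (towards the fence), at mid-length of the blade, level with the table surface. Axes as the saw's: x along the blade to the back, y left, z up. The upright blade is 2.4 mm thick, rises 25 mm here and is exposed from x -43 to x 43 mm; a riving knife as thin follows behind. The table's front edge is at x -150 mm.
- fence (a joint): The rip fence, right of the blade: an aluminium beam parallel to the blade, 318 mm long, 30 mm thick, 66 mm high above the table. Value: clear gap in m from blade face to fence face (0 to 0.130), growing as the fence slides right (-y of the saw). Locked by friction unless the tab is squeezed; then it slides with about 2 N.
- tab (a joint): Angle in rad of the fence's lock tab, a steel paddle 40 mm wide, hinged at its lower end in front of the fixed black handle plate. About 0 at rest: a spring holds its brake shoe on the rail and locks the fence. 0.20 fully squeezed (about 13 N at point handle), parallel to the handle plate; the fence is free from about 0.05. Springs back when let go.
- handle (a point): Where to pinch the fence's handle: between steel tab (front) and black handle plate (behind), 20 mm below their tops, mid-width; moves with the fence, 27.5 mm right of its face. z points up along the handle, which leans 40 degrees from vertical to the saw's front; x from tab to plate, square to both. 31 mm thick at rest, 22 squeezed. The fence beam's end towers 37 mm above it close behind.
- strip_mid (a point): Centre of the sample strip: a loose plain wooden strip 140 mm long (its x), 40 mm wide (its y), 20 mm thick (its z), 50 to 110 g, lying flat on the bench in front of the saw, to the left or to the right.
- offcut: A short offcut of the same wood, 70 x 40 x 20 mm, lying flat on the other side in front of the saw; not needed. Origin under its centre.
- push_stick: A flat plywood push stick, about 190 x 40 x 10 mm, lying on the saw table to the left of the blade; leave it.
- wrench: A wrench lying flat on the bench between the robot and the saw; leave it.
- jar: A closed glass jar, 68 mm wide, 85 mm high, standing on the bench to the left of the saw; leave it. Origin under its centre.
- can: A closed tin, 84 mm wide, 105 mm high, standing on the bench to the right of the saw; leave it. Origin under its centre.
Mind the look-alikes: they are no part of the job. Leave any green look-alike of the part that bears strip_mid alone.

How it is judged:
By the outcome, as a careful person would: the job done as asked, in the order asked, and still so for the second after the job is handed in, with the robot touching nothing.
It also fails if it takes over 51 s, if anything falls off the work surface, if the arm or the gripper's body presses on something with over 40 N, if the wrist force passes 120 N, or if a joint passes its speed limit or range.

## Robot

A 7-joint arm with a two-finger parallel gripper is mounted at the origin on the work surface. World frame = base frame: x ahead of the robot, y to its left, z up, the work surface at z = 0. Lengths are in m, angles in rad, forces in N, time in s.
With the tool pointing down it reaches from about 0.425 to 0.925 m from the base axis. Payload 6.8 kg.
Tool frame: the origin (TCP) lies at the very end of the fingers, on their centre line; the grasp point (between the pads) lies 19 mm behind it; z points along the fingers, y is the line along which they close (so a half turn about z gives the same grasp; the last joint's range is limited). The gripper opens to 85 mm and grips with 20 to 120 N. Pads are 22 mm wide; open, the fingers measure 114 mm over their backs; the gripper's body (76 mm by 85 mm) begins 54 mm behind the grasp point. The pads swing forward as they close: fully open they stand 13 mm farther back than shut.
Start: joints at [-1.288, 0.477, 0.022, 1.555, -0.011, 1.109, -0.083], TCP at [0.257, 0.624, 0.231] pointing down, gripper open.
Joint ranges: [-2.96, 2.96], [-0.34, 2.1], [-1.41, 1.46], [0.24, 2.44], [-1.37, 4.51], [0.17, 1.92], [-2.96, 2.96]. Speed limits (rad/s): [2.39, 2.39, 3.14, 3.14, 3.14, 3.14, 3.14].

## Interface

Orientations are given as a rotation vector (axis times angle).
In Python, from bench import r gives the robot as it stands.
- The arm moves only by the tool play_rows, never from a script. Its argument "targets" is text: rows parted by semicolons, each of 5 numbers parted by spaces: the closure, from -1 (fully open) to 1 (shut), then the shift along the tool's x, y, z in m, then the turn about the tool's z in rad. In form: gripper dx dy dz spin; .... A call has 1 to 8 rows; each row is the pose to reach, as a shift and turn from the pose commanded when the call began, along the tool's axes at that moment; what a row does not reach only later rows make up. A row lasts 1/12 s, in which the tool goes at most 41.7 mm and 7.16 degrees, less where a joint would pass 70% of its speed; a pose out of reach is approached as far as the arm can. A call with a gripper value outside its range is refused whole. The fingers move at their own pace and stop on an object; "squeeze" is the grip in N (left out, the last holds). Time passes only in rows, so rows that repeat a pose let the fingers close. It gives the time, the measured TCP pose, the force, the opening and the grip force at its end, in the units of the state.
- r.get_obs(): the state, without advancing time (a new reading comes with each control period).
- r.grab_frame(name): name is "scene" or "top" or "wrist"; returns the picture (420x560x3 uint8, red, green, blue); there is no depth.
- r.camera_info(name): a dict with "fov_y" (degrees; the focal length in pixels is half the picture's height over the tangent of half this angle, whatever the lens; pixels are square), "cx", "cy" (the principal point, pixels), "k1" (the pictures are not rectified: a ray, as slopes to the right and down, at radius r is drawn at 1 + k1 r^2 times it, then the intrinsics apply), "position" and "rotation" of the camera in the world. Camera axes: x right, y down, z forward; pixel columns grow to the right and rows downward; lengths in m; the calibration is good to about 2 mm. A picture is of the moment at which its call begins: read the wrist's pose just before it. camera_info takes no time and is no camera call; for the wrist camera it gives the pose at the moment of the call.
- r.hand_in(): hands the job in; it is judged then, once.
The state is a dict: "clock": time; "joints": joint angles; "qvel": joint speeds; "tau": joint torques, N m; "tcp_pos": TCP position; "orientation": TCP orientation; "contact_force": force on the tool from outside, world axes, zero at the start; "moment": the same for the moment, N m; "grip_width": finger opening in m; "gripper_force": force on a finger pad.
Only numpy, scipy, OpenCV 4.12 (cv2) and the standard library are available. Lean on these libraries where they do the work, as an engineer would, in place of code of your own. Each camera call takes 0.05 s, during which the arm holds its last target. There are 200 camera calls.

## Working session

There is one attempt and no reset: what is moved stays moved. The work goes in short steps, Python scripts to look and compute and a tool call to move; the robot and the scene stay as the last step left them, time stands still between calls to the robot, and variables do not carry over. Pictures are saved under pics/ and viewed, at most 10 in all, crops included, and the job is handed in when it is done.

Besides the shell and the picture viewer there is one more tool, called after "Call:" as a command line: name --argument value ..., lists and objects as JSON in quotes. play_rows: Moves the arm, as the interface text tells. Its arguments: {"type":"object","properties":{"targets":{"type":"string"},"squeeze":{"type":"number"}},"required":["targets"]}

```bash
ls; mkdir -p pics
python3 - <<'E'
from bench import r
import cv2
for n in("scene","top"):
    cv2.imwrite(f"pics/{n}0.png",r.grab_frame(n)[...,::-1]); print(n,r.camera_info(n))
print(r.camera_info("wrist")); print(r.get_obs())
E
```

```text
pics
scene {'fov_y': 51.17148324302177, 'cx': 281.83496459875687, 'cy': 196.51899763729614, 'k1': -0.0980768466564993, 'position': array([1.1086281 , 0.48035614, 0.92583193]), 'rotation': array([-1.16527618, -2.39975606,  0.94244987])}
top {'fov_y': 43.93799845431259, 'cx': 279.60582675460734, 'cy': 199.52059036540885, 'k1': 0.06523991108799346, 'position': array([ 0.3275392 , -0.01708573,  1.74705917]), 'rotation': array([-2.19445046,  2.13059186, -0.13443286])}
{'fov_y': 60.58731753569706, 'cx': 282.0738140876932, 'cy': 208.4479032238719, 'k1': -0.04391381732596162, 'position': array([0.19376868, 0.64927195, 0.37229701]), 'rotation': array([2.41385346, 1.61856698, 0.21715258])}
{'clock': 0.1, 'joints': array([-1.28808625,  0.47768555,  0.0223578 ,  1.55632938, -0.01154484,
        1.10930111, -0.08310432]), 'qvel': array([-5.64258423e-05, -9.55541649e-04,  5.49175648e-04, -2.38068149e-03,
        2.49141965e-04,  9.95919780e-04, -1.21775608e-03]), 'tau': array([ 4.86031466e-03, -5.97761965e+01,  1.61400698e+00, -2.81952685e+01,
        1.28569620e-02,  5.04866344e-03,  2.34519369e-06]), 'tcp_pos': array([0.25693969, 0.62362051, 0.2304544 ]), 'orientation': array([-6.09966040e-01, -3.08157389e+00,  2.48041725e-03]), 'contact_force': array([ 0.43950224,  0.18358334, -0.27926689]), 'moment': array([ 0.00151821, -0.0168186 , -0.03043016]), 'gripper_force': 0.0, 'grip_width': 0.08545819781004108}
```

View pics/scene0.png

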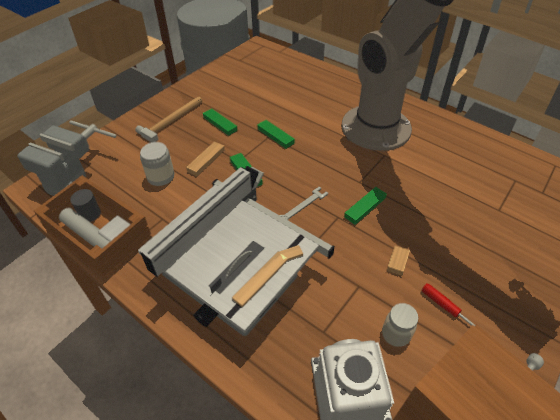

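View pics/top0.png

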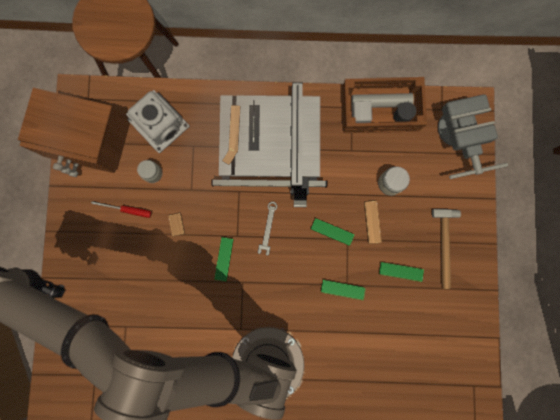

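The scene view shows the saw with its fence, and the strip near (206,158) against the offcut near (399,260). In the top view:

- **Wooden candidates:** long piece (373,222), short piece (176,225), push stick (233,133) on the table.
- **Green look-alikes:** (224,259), (332,231), (343,290) and (402,271). These are excluded.
- **Choice:** (373,222), the longer of the two plain wooden pieces.

Next I measure and check it in a close crop.

```bash
cat > h.py <<'E'
import numpy as np, cv2
from scipy.spatial.transform import Rotation as R
def K(i):
    f=210/np.tan(np.radians(i["fov_y"]/2)); return np.array([[f,0,i["cx"]],[0,f,i["cy"]],[0,0,1]]),np.array([i["k1"],0,0,0,0.])
def world(i,px,z):
    k,d=K(i); p=cv2.undistortPoints(np.array(px,float).reshape(-1,1,2),k,d).reshape(-1,2)
    v=np.c_[p,np.ones(len(p))]@R.from_rotvec(i["rotation"]).as_matrix().T; o=np.array(i["position"])
    return o+v*((z-o[2])/v[:,2])[:,None]
def proj(i,P):
    k,d=K(i); M=R.from_rotvec(i["rotation"]).as_matrix().T
    return cv2.projectPoints(np.array(P,float).reshape(-1,1,3),cv2.Rodrigues(M)[0],-M@i["position"],k,d)[0].reshape(-1,2)
def tri(obs):  # [(info,px),...]
    A=np.zeros((3,3));b=np.zeros(3)
    for i,px in obs:
        o=np.array(i["position"]);v=world(i,[px],o[2]-1 if True else 0)[0]-o;v/=np.linalg.norm(v)
        m=np.eye(3)-np.outer(v,v);A+=m;b+=m@o
    return np.linalg.solve(A,b)
E
python3 - <<'E'
from h import *
from bench import r
import cv2
t=cv2.imread("pics/top0.png");s=cv2.imread("pics/scene0.png")
i=r.camera_info("top"); j=r.camera_info("scene")
print("strip",world(i,[[373,222]],.02),world(j,[[206,158]],.02),"offcut",world(i,[[176,225]],.02))
print("table corners",world(i,[[221,96],[321,97],[320,175],[219,175]],.12))
print("handle",world(i,[[299,193]],.13),"fence face ends",world(i,[[293,84],[294,178]],.186))
a=cv2.resize(t[75:260,205:405],None,fx=4,fy=3.99,interpolation=cv2.INTER_CUBIC)[:600]
cv2.imwrite("pics/a.png",a)
a=cv2.resize(s[130:330,130:340],None,fx=3,fy=3,interpolation=cv2.INTER_CUBIC)[:600]
cv2.imwrite("pics/b.png",a)
E
```

```text
strip [[ 0.46776854 -0.3357565   0.02      ]] [[ 0.47471921 -0.32703658  0.02      ]] offcut [[0.43851475 0.31658241 0.02      ]]
table corners [[ 0.8505982   0.17463606  0.12      ]
 [ 0.85753878 -0.14655313  0.12      ]
 [ 0.60366265 -0.14870282  0.12      ]
 [ 0.59394771  0.17051067  0.12      ]]
handle [[ 0.5428912  -0.08327308  0.13      ]] fence face ends [[ 0.87466504 -0.05385043  0.186     ]
 [ 0.58087925 -0.06467084  0.186     ]]
```

View pics/a.png

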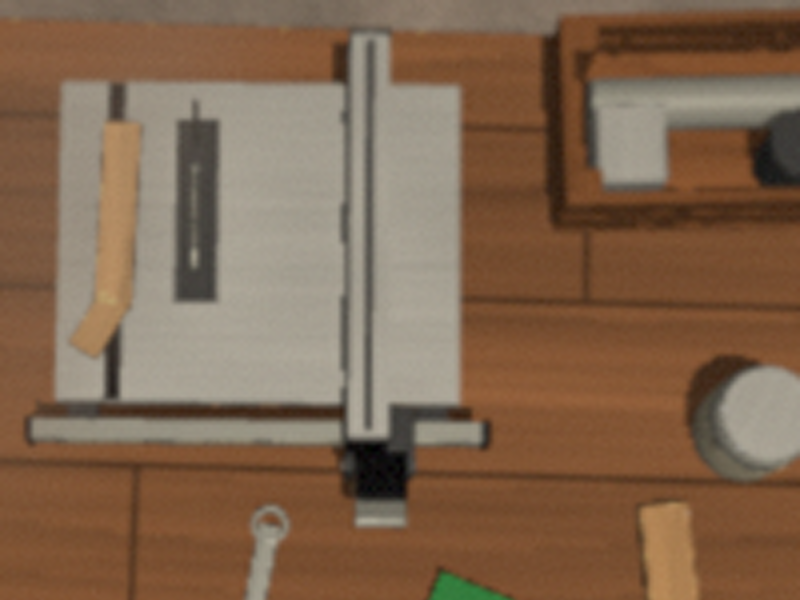

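View pics/b.png

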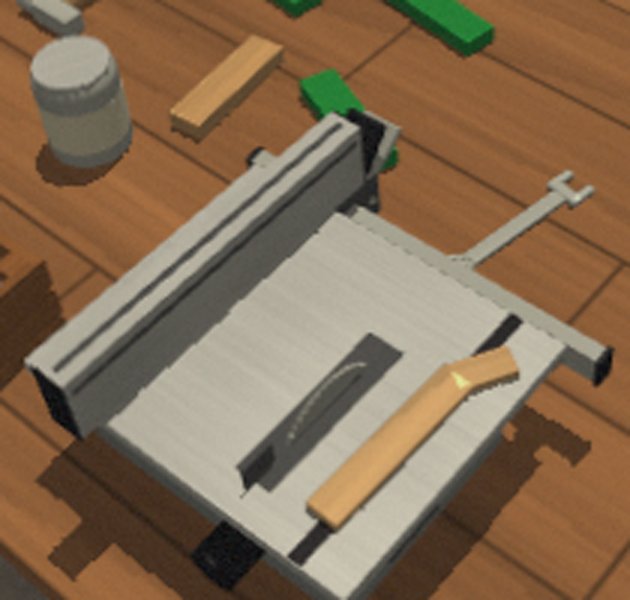

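The crops confirm the plain wooden long piece as the strip, and show the fence far right with a black handle plate and steel tab at its front (crop a at (380,470) and (380,512)). Now I work out the first move, to a viewpoint over the saw.

```bash
cat >> h.py <<'E'
def go(o,pos,az,cmd=None):
    """shift in tool axes & spin to put TCP at pos with tool y at azimuth az(deg) (mod 180)"""
    M=R.from_rotvec(o["orientation"]).as_matrix(); s=M.T@(np.array(pos)-o["tcp_pos"])
    a=np.degrees(np.arctan2(M[1,1],M[0,1])); d=(a-az+90)%180-90
    n=max(np.linalg.norm(s)/.0417,abs(d)/7.16)
    print("shift",s.round(4),"spin",np.radians(d).round(4),"or",np.radians(d-np.sign(d)*180).round(3),"rows",n.round(1),"cur az",a.round(2))
E
python3 - <<'E'
from h import *
from bench import r
o=r.get_obs(); i=r.camera_info("wrist")
M=R.from_rotvec(o["orientation"]).as_matrix()
print("cam in tool",M.T@(i["position"]-o["tcp_pos"])); print((M.T@R.from_rotvec(i["rotation"]).as_matrix()).round(3))
go(o,[.62,.0,.36],90)
import cv2
t=cv2.imread("pics/top0.png");hs=cv2.cvtColor(t,cv2.COLOR_BGR2HSV)
c=t[190:255,355:395].astype(int); m=((c[...,2]>165)&(c[...,0]<140)&(c[...,1]>110)).astype(np.uint8)
p=np.argwhere(m)[:,::-1]+[355,190]; w=world(r.camera_info("top"),p,.02)[:,:2]
rc=cv2.minAreaRect(w.astype(np.float32)); print(len(p),rc)
E
```

```text
cam in tool [ 0.06816801 -0.00057412 -0.14184743]
[[ 0.001 -0.963 -0.268]
 [ 1.     0.001 -0.001]
 [ 0.002 -0.268  0.963]]
shift [-0.5733 -0.4385 -0.1288] spin -0.3908 or 2.751 rows 17.6 cur az 67.61
424 ((0.4691898822784424, -0.3353339433670044), (0.13675923645496368, 0.03493751585483551), 6.45529317855835)
```

Call:
play_rows --targets "-1 -0.04 -0.025 -0.02 -0.03;-1 -0.07 -0.05 -0.04 -0.06;-1 -0.1 -0.078 -0.06 -0.1;-1 -0.13 -0.105 -0.07 -0.14;-1 -0.16 -0.13 -0.08 -0.18;-1 -0.19 -0.155 -0.09 -0.22;-1 -0.22 -0.18 -0.1 -0.25;-1 -0.25 -0.2 -0.11 -0.28"

```text
clock: 0.77
tcp_pos: [0.4085, 0.3473, 0.3397]
orientation: [-0.171, -3.136, 0.001]
contact_force: [1.0, 0.5, -0.2]
grip_width: 0.085
gripper_force: 0.0
```

Run:
```python
from h import *
from bench import r
o=r.get_obs(); print(o["joints"].round(2),o["tcp_pos"],o["clock"],np.abs(o["contact_force"]).max())
go(o,[.62,.0,.36],90)
```

```text
[-0.9   0.16  0.1   1.75 -0.02  1.24  0.66] [0.40849952 0.34728805 0.33971314] 0.7667 0.9601474462471589
shift [-0.248  -0.3222 -0.0203] spin -0.109 or 3.033 rows 9.8 cur az 83.75
```

Call:
play_rows --targets "-1 -0.025 -0.033 -0.002 -0.01;-1 -0.05 -0.065 -0.004 -0.02;-1 -0.075 -0.098 -0.006 -0.03;-1 -0.1 -0.13 -0.008 -0.04;-1 -0.125 -0.163 -0.01 -0.05;-1 -0.15 -0.195 -0.012 -0.07;-1 -0.175 -0.228 -0.014 -0.09;-1 -0.2 -0.26 -0.016 -0.11"

```text
clock: 1.43
tcp_pos: [0.5789, 0.067, 0.3554]
orientation: [0.0, -3.141, 0.0]
contact_force: [1.4, 0.6, 0.7]
grip_width: 0.0856
gripper_force: 0.0
```

Call:
play_rows --targets "-1 -0.025 -0.03 0 0;-1 -0.048 -0.062 -0.004 0;-1 -0.048 -0.062 -0.004 0;-1 -0.048 -0.062 -0.004 0"

```text
clock: 1.77
tcp_pos: [0.627, 0.0039, 0.3588]
orientation: [-0.009, -3.141, 0.002]
contact_force: [-0.2, 0.0, -0.7]
grip_width: 0.0851
gripper_force: 0.0
```

Run:
```python
from h import *
from bench import r
import json
o=r.get_obs(); i=r.camera_info("wrist"); f=r.grab_frame("wrist")[...,::-1]
cv2.imwrite("pics/w1.png",f); json.dump({k:np.array(v).tolist() for k,v in i.items()},open("w1.json","w"))
print(o["joints"].round(2),o["tcp_pos"],o["clock"],np.abs(o["contact_force"]).max(),o["qvel"].round(3))
```

```text
[-0.38  0.32  0.36  1.53 -0.11  1.32  1.56] [0.62700677 0.00389828 0.35881544] 1.7667 0.6564848875355482 [-0.044 -0.02  -0.055  0.028 -0.011  0.003 -0.013]
```

View pics/w1.png

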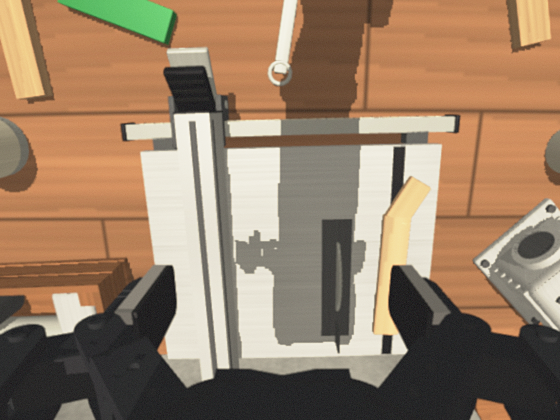

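The wrist view over the saw shows the blade sliver at (338,240–310), the fence beam at x≈205–235, the black handle plate at (190,88) and the steel tab at (190,57). I zoom on both in one composite.

Run:
```python
from h import *
import json
i={k:np.array(v) for k,v in json.load(open("w1.json")).items()}
f=cv2.imread("pics/w1.png")
a=cv2.resize(f[210:360,310:370],None,fx=4,fy=4,interpolation=cv2.INTER_NEAREST)
b=cv2.resize(f[35:155,140:260],None,fx=4.5,fy=5,interpolation=cv2.INTER_NEAREST)
cv2.imwrite("pics/c.png",np.hstack([a,b]))
w=world(i,[[143,151],[441,144],[433,357],[168,359]],.12); print("table c FR,FL,BL,BR",w.round(4))
```

```text
table c FR,FL,BL,BR [[ 0.6003 -0.1448  0.12  ]
 [ 0.5943  0.1707  0.12  ]
 [ 0.8595  0.192   0.12  ]
 [ 0.8607 -0.1425  0.12  ]]
```

View pics/c.png

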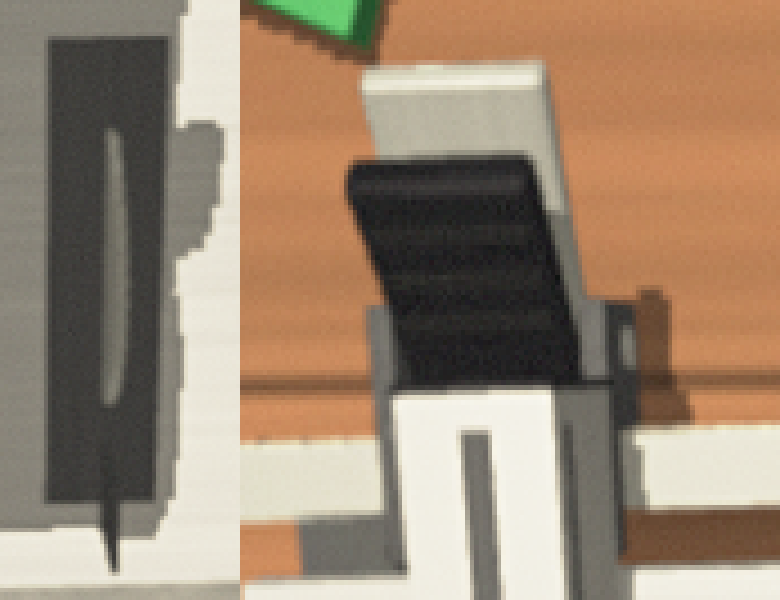

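The composite shows the blade's table-level edge from (336.5,242) to (335.5,311), the plate's top edge around rows 67–72 and columns 164–204, the tab top at rows 48–53, and the beam end at row 112.

Run:
```python
from h import *
import json
i={k:np.array(v) for k,v in json.load(open("w1.json")).items()}
print("blade base",world(i,[[336.3,242],[335.5,311]],.12).round(4))
print("beam end L/R corner top",world(i,[[174.4,113],[210,112]],.186).round(4))
print("beam face back end", world(i,[[225,375]],.12).round(4))
print("plate top edges z.164",world(i,[[164.4,69],[203.8,68]],.164).round(4))
print("tab top edges z.164",world(i,[[166.7,48],[207.5,48],[166.7,53],[207.5,52]],.16).round(4))
# fence face base line: boundary
f=cv2.imread("pics/w1.png").astype(int)
for row in (200,240,300,340): print(row,f[row,195:245,1].tolist())
```

```text
blade base [[0.7038 0.0635 0.12  ]
 [0.792  0.0659 0.12  ]]
beam end L/R corner top [[ 0.5611 -0.0886  0.186 ]
 [ 0.5606 -0.0581  0.186 ]]
beam face back end [[ 0.8846 -0.0715  0.12  ]]
plate top edges z.164 [[ 0.5231 -0.1012  0.164 ]
 [ 0.5228 -0.0659  0.164 ]]
tab top edges z.164 [[ 0.505  -0.0989  0.16  ]
 [ 0.5056 -0.0626  0.16  ]
 [ 0.5092 -0.0993  0.16  ]
 [ 0.5089 -0.0627  0.16  ]]
200 [203, 130, 106, 112, 111, 105, 135, 197, 232, 233, 231, 232, 231, 231, 232, 230, 231, 232, 233, 233, 211, 137, 92, 72, 95, 116, 117, 115, 111, 115, 108, 111, 123, 131, 130, 140, 195, 234, 236, 233, 232, 235, 234, 234, 233, 233, 234, 233, 235, 232]
240 [226, 227, 229, 223, 178, 121, 104, 109, 106, 105, 145, 212, 228, 229, 228, 229, 227, 230, 228, 229, 227, 230, 230, 211, 136, 91, 74, 90, 110, 115, 116, 114, 113, 113, 117, 122, 124, 140, 183, 202, 168, 148, 159, 186, 219, 227, 226, 225, 225, 225]
300 [231, 230, 230, 231, 231, 232, 230, 230, 233, 229, 164, 111, 104, 105, 104, 123, 189, 230, 233, 231, 230, 232, 231, 230, 231, 231, 232, 230, 198, 130, 93, 81, 101, 116, 115, 116, 113, 114, 116, 122, 122, 134, 180, 227, 230, 229, 229, 229, 228, 228]
340 [228, 226, 227, 227, 229, 228, 230, 228, 229, 229, 228, 229, 231, 228, 162, 111, 105, 103, 97, 140, 227, 232, 231, 229, 228, 231, 228, 228, 228, 229, 231, 212, 139, 99, 78, 97, 110, 111, 108, 105, 107, 110, 119, 126, 130, 166, 226, 232, 228, 228]
```

Run:
```python
from h import *
from bench import r
import json
i={k:np.array(v) for k,v in json.load(open("w1.json")).items()}; j=r.camera_info("scene")
print("fence face base",world(i,[[231.5,200],[233,240],[237,300],[240,340]],.12).round(4))
for a,b in(((264,173.3),(207.8,51)),((251.7,166),(166.7,51))): print("tab corner",tri([(j,a),(i,b)]).round(4))
go(r.get_obs(),[.425,-.34,.17],96.5)
```

```text
fence face base [[ 0.6544 -0.0528  0.12  ]
 [ 0.7009 -0.0531  0.12  ]
 [ 0.7767 -0.0516  0.12  ]
 [ 0.8322 -0.0502  0.12  ]]
tab corner [ 0.5031 -0.0668  0.1319]
tab corner [ 0.5038 -0.1065  0.1354]
shift [ 0.2002 -0.3468  0.189 ] spin -0.116 or 3.026 rows 10.6 cur az 89.85
```

Call:
play_rows --targets "-1 0.02 -0.035 0.01 -0.02;-1 0.04 -0.07 0.02 -0.04;-1 0.06 -0.105 0.03 -0.06;-1 0.08 -0.14 0.045 -0.08;-1 0.1 -0.175 0.065 -0.1;-1 0.12 -0.208 0.085 -0.116;-1 0.14 -0.24 0.105 -0.116;-1 0.16 -0.272 0.127 -0.116"

```text
clock: 2.48
tcp_pos: [0.4698, -0.2572, 0.2367]
orientation: [-0.186, 3.135, 0.001]
contact_force: [0.5, -0.8, -0.2]
grip_width: 0.0858
gripper_force: 0.0
```

Call:
play_rows --targets "-1 0.02 -0.032 0.02 0;-1 0.04 -0.061 0.04 0;-1 0.048 -0.07 0.062 0;-1 0.048 -0.07 0.062 0;-1 0.048 -0.07 0.062 0"

```text
clock: 2.9
tcp_pos: [0.4305, -0.3313, 0.1743]
orientation: [0.181, -3.134, -0.004]
contact_force: [0.5, 0.8, 0.2]
grip_width: 0.0857
gripper_force: 0.0
```

```bash
cat > look.py <<'E'
from h import *
from bench import r
import json,sys
def look(n):
    i=r.camera_info("wrist"); f=r.grab_frame("wrist")[...,::-1]
    cv2.imwrite(f"pics/{n}.png",f); json.dump({k:np.array(v).tolist() for k,v in i.items()},open(n+".json","w")); return i,f
E
python3 - <<'E'
from look import *
i,f=look("w2"); o=r.get_obs(); print(o["tcp_pos"],o["clock"],o["joints"].round(2))
hs=cv2.cvtColor(f,cv2.COLOR_BGR2HSV)
print(proj(i,[[.469,-.335,.02],[.4,-.343,.02],[.53,-.33,.02]]))
E
```

```text
[ 0.43196804 -0.33104791  0.17535178] 2.95 [ 0.16  0.35  0.48  1.95 -0.21  0.89  2.43]
[[273.10311784 235.28530667]
 [272.63670196 155.52586381]
 [271.26168069 297.94086417]]
```

View pics/w2.png

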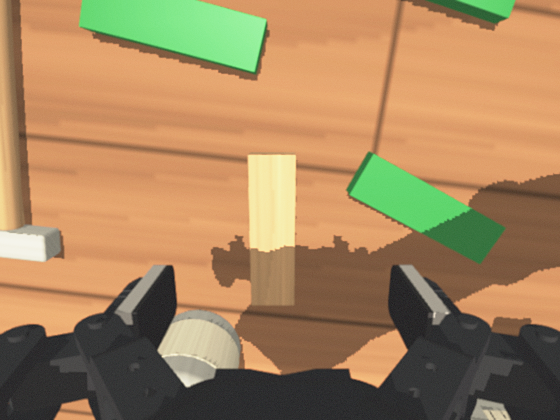

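The view shows the strip at corners (248,155), (296,155), (295,306), (251,305), lying nearly aligned with the gripper. The green blocks and the can stand clear of the fingers.

Run:
```python
from look import *
i={k:np.array(v) for k,v in json.load(open("w2.json")).items()}
w=world(i,[[248,154.5],[296.5,154.5],[295,306],[251,305.5]],.02)[:,:2]; print(w.round(4),w.mean(0).round(4))
d=w[2:].mean(0)-w[:2].mean(0); L=np.linalg.norm(d); u=d/L; az=np.degrees(np.arctan2(u[1],u[0])); print(L,az)
g=w.mean(0)-.055*u; print(g); go(r.get_obs(),[*g,.006],az+90)
```

```text
[[ 0.4015 -0.3632]
 [ 0.3969 -0.3236]
 [ 0.5358 -0.3072]
 [ 0.54   -0.3478]] [ 0.4685 -0.3355]
0.13961167761363555 6.5353150070666866
[ 0.41390085 -0.34172655]
shift [ 0.0192 -0.0087  0.1693] spin 0.0034 or -3.138 rows 4.1 cur az 96.73
```

Call:
play_rows --targets "-1 0.008 -0.004 0.04 0;-1 0.014 -0.007 0.08 0;-1 0.019 -0.009 0.115 0;-1 0.019 -0.009 0.145 0;-1 0.019 -0.009 0.165 0;-1 0.019 -0.009 0.172 0;-1 0.019 -0.009 0.172 0"

```text
clock: 3.53
tcp_pos: [0.4145, -0.3421, 0.0027]
orientation: [0.186, -3.136, -0.003]
contact_force: [0.2, 0.5, 0.4]
grip_width: 0.0857
gripper_force: 0.0
```

Call:
play_rows --targets "0.3 0 0 0 0;0.3 0 0 0 0;0.3 0 0 0 0;0.3 0 0 0 0;0.3 0 0 0 0;0.3 0 0 0 0" --squeeze 60

```text
clock: 4.03
tcp_pos: [0.4144, -0.3445, 0.005]
orientation: [-0.181, 3.134, -0.002]
contact_force: [-0.4, 1.5, 10.5]
grip_width: 0.0388
gripper_force: 60.2
```

Call:
play_rows --targets "0.3 0 0 -0.015 0;0.3 0 0 -0.045 0;0.3 0 0 -0.08 0;0.3 0 0 -0.12 0;0.3 0 0 -0.16 0;0.3 0 0 -0.2 0;0.3 0 0 -0.24 0;0.3 0 0 -0.25 0"

```text
clock: 4.7
tcp_pos: [0.4151, -0.3463, 0.2602]
orientation: [-0.179, 3.127, -0.008]
contact_force: [0.9, -0.8, -1.1]
grip_width: 0.0381
gripper_force: 60.8
```

Run:
```python
from look import *
o=r.get_obs(); print(o["tcp_pos"],o["joints"].round(2),o["grip_width"])
go(o,[.685,.037,.25],91.6)
```

```text
[ 0.41510517 -0.34628833  0.26016461] [ 0.13  0.24  0.53  1.88 -0.14  1.05  2.41] 0.03805479072422623
shift [-0.3117  0.3501  0.0109] spin 0.0862 or -3.055 rows 11.2 cur az 96.54
```

Call:
play_rows --targets "0.3 -0.012 0.013 0 0;0.3 -0.035 0.04 0 0.01;0.3 -0.062 0.07 0 0.02;0.3 -0.09 0.1 0 0.04;0.3 -0.117 0.13 0 0.05;0.3 -0.144 0.16 0 0.06;0.3 -0.17 0.19 0 0.07;0.3 -0.197 0.22 0 0.086"

```text
clock: 5.37
tcp_pos: [0.584, -0.1011, 0.2535]
orientation: [-0.045, 3.141, 0.001]
contact_force: [1.2, -0.9, 0.3]
grip_width: 0.0384
gripper_force: 60.8
```

Call:
play_rows --targets "0.3 -0.022 0.024 0 0;0.3 -0.045 0.055 0 0;0.3 -0.07 0.085 0 0;0.3 -0.087 0.108 0.005 0;0.3 -0.1 0.123 0.01 0;0.3 -0.103 0.138 0.01 0;0.3 -0.103 0.141 0.01 0"

```text
clock: 5.95
tcp_pos: [0.6823, 0.045, 0.2424]
orientation: [0.052, -3.14, -0.002]
contact_force: [0.6, 1.8, -0.2]
grip_width: 0.0383
gripper_force: 60.8
```

Run:
```python
from look import *
o=r.get_obs(); print(o["tcp_pos"],o["joints"].round(2),o["grip_width"])
go(o,[.685,.037,.17],91.6)
i,f=look("w3")
```

```text
[0.6822654 0.0449795 0.2423898] [-0.4   0.5   0.36  1.54 -0.19  1.14  1.6 ] 0.03830197089663377
shift [-0.0026 -0.0082  0.0724] spin 0.0052 or -3.136 rows 1.7 cur az 91.9
```

View pics/w3.png

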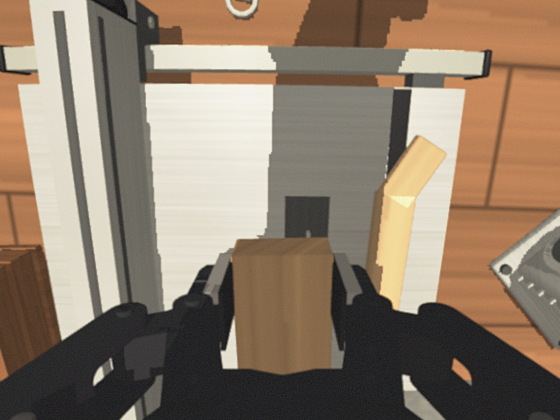

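The strip is held level: its near end is at (235–330,240), the blade's front tip at (307,232), and the gripper is currently a bit too far left. I shift right 10 mm and lower it.

Call:
play_rows --targets "0.3 -0.002 -0.01 0.02 0.005;0.3 -0.002 -0.01 0.05 0.005;0.3 -0.002 -0.01 0.08 0.005;0.3 -0.002 -0.01 0.1 0.005;0.3 -0.002 -0.01 0.11 0.005;0.3 -0.002 -0.01 0.115 0.005;0.3 -0.002 -0.01 0.117 0.005;0.3 -0.002 -0.01 0.117 0.005"

```text
clock: 6.67
tcp_pos: [0.6852, 0.0305, 0.1274]
orientation: [-0.037, 3.14, -0.0]
contact_force: [0.3, 0.1, -0.1]
grip_width: 0.0387
gripper_force: 60.8
```

Call:
play_rows --targets "0.3 0 0.003 0 0;0.3 0 0.006 0 0;0.3 0 0.006 0.002 0;0.3 0 0.006 0.004 0;0.3 0 0.006 0.004 0"

```text
clock: 7.08
tcp_pos: [0.6854, 0.0385, 0.125]
orientation: [-0.04, 3.139, 0.003]
contact_force: [-5.2, 2.6, 14.1]
grip_width: 0.0385
gripper_force: 62.4
```

Call:
play_rows --targets "-0.25 0 0 0 0;-0.25 0 0 0 0;-0.25 0 0 0 0;-0.25 0 0 0 0"

```text
clock: 7.42
tcp_pos: [0.6844, 0.0371, 0.122]
orientation: [0.038, -3.141, 0.0]
contact_force: [0.2, -0.2, -0.5]
grip_width: 0.0535
gripper_force: 0.0
```

Call:
play_rows --targets "-0.25 0 0 -0.01 0;-0.25 0 0 -0.035 0;-0.25 0 0 -0.07 0;-0.25 0 0 -0.11 0;-0.25 0 0 -0.15 0;-0.25 0.03 0 -0.17 0;-0.25 0.06 0 -0.18 0;-0.25 0.06 0 -0.18 0"

```text
clock: 8.08
tcp_pos: [0.622, 0.0346, 0.3064]
orientation: [-0.036, 3.138, 0.003]
contact_force: [0.4, -0.8, -1.2]
grip_width: 0.0533
gripper_force: 0.0
```

Run:
```python
from look import *
o=r.get_obs(); print(o["tcp_pos"],o["joints"].round(2),o["grip_width"])
i,f=look("w4")
```

```text
[0.62204786 0.03461934 0.30640802] [-0.45  0.34  0.38  1.62 -0.14  1.2   1.56] 0.0533175013562454
```

View pics/w4.png

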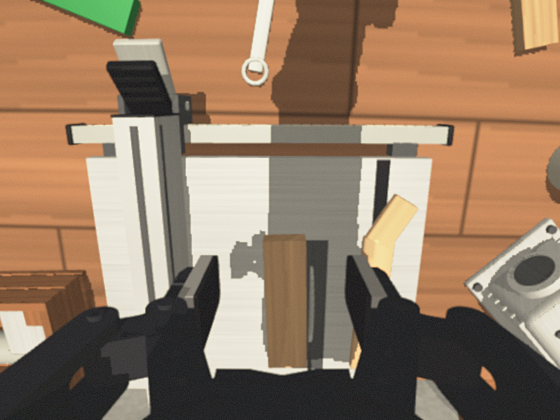

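The strip lies flat and straight beside the blade, with edges at about x=265 and x=306 and the blade at x≈311. The tab top is at (113–160,42) and the plate top at (110–155,65). I triangulate the tab and plate from these views.

Run:
```python
from look import *
L=lambda n:{k:np.array(v) for k,v in json.load(open(n+".json")).items()}
a,b=L("w1"),L("w4"); s=r.camera_info("scene")
for n in("w1","w4"):   # print tab/plate transitions along a column through middle of handle
    f=cv2.imread(f"pics/{n}.png"); g=cv2.cvtColor(f,cv2.COLOR_BGR2HSV)
    x={"w1":188,"w4":137}[n]; print(n,[(y,int(g[y,x,1]),int(g[y,x,2])) for y in range(36,120,1) if abs(int(g[y,x,2])-int(g[y-1,x,2]))>12 or abs(int(g[y,x,1])-int(g[y-1,x,1]))>25])
    y={"w1":58,"w4":52}[n]; print([(x,int(g[y,x,1]),int(g[y,x,2])) for x in range(100,230) if abs(int(g[y,x,1])-int(g[y,x-1,1]))>25])
    y={"w1":72,"w4":67}[n]; print([(x,int(g[y,x,1]),int(g[y,x,2])) for x in range(100,230) if abs(int(g[y,x,2])-int(g[y,x-1,2]))>12])
```

```text
w1 [(47, 88, 177), (48, 40, 204), (49, 32, 218), (50, 23, 231), (52, 28, 229), (53, 37, 194), (65, 34, 152), (66, 32, 95), (67, 16, 48), (70, 5, 48), (74, 26, 40), (81, 11, 45), (110, 31, 41), (112, 29, 89), (113, 33, 172), (114, 20, 238)]
[(168, 51, 181), (209, 60, 132), (210, 119, 169)]
[(162, 136, 188), (163, 118, 112), (164, 33, 47), (203, 13, 38), (206, 31, 91), (207, 33, 160), (208, 36, 185), (210, 32, 166), (211, 36, 135), (213, 130, 187)]
w4 [(39, 57, 200), (44, 35, 221), (45, 37, 193), (60, 31, 115), (61, 40, 57), (62, 7, 36), (87, 22, 46), (109, 35, 36), (110, 9, 30), (112, 10, 25), (114, 17, 46), (116, 27, 75), (117, 35, 170), (118, 20, 241)]
[(115, 99, 178), (116, 46, 173), (164, 73, 123), (165, 127, 169)]
[(105, 137, 179), (106, 113, 108), (107, 31, 49), (157, 34, 83), (158, 37, 153), (159, 35, 181), (166, 32, 145), (167, 27, 115), (169, 125, 179), (170, 137, 201)]
```

Run:
```python
from look import *
L=lambda n:{k:np.array(v) for k,v in json.load(open(n+".json")).items()}
def wid(n,y0,y1,f0,f1,kind):
    g=cv2.cvtColor(cv2.imread(f"pics/{n}.png"),cv2.COLOR_BGR2HSV)
    for y in range(y0,y1):
        ch=g[y,:,1] if kind=="s" else g[y,:,2]
        t=75
        m=[x for x in range(f0,f1) if ch[x]<t]
        if m: print(n,y,m[0],m[-1],len(m),end=" | ")
    print()
for n,y0,y1,c in(("w1",48,64,"s"),("w4",40,60,"s")): wid(n,y0,y1,*({"w1":(155,225),"w4":(100,185)}[n]),c)
for n,y0,y1 in(("w1",66,80),("w4",61,80)): wid(n,y0,y1,*({"w1":(155,225),"w4":(100,180)}[n]),"v")
def dep(n,p,d):
    i=L(n);k,ds=K(i);q=cv2.undistortPoints(np.array([[p]],float),k,ds)[0,0]
    return i["position"]+d*R.from_rotvec(i["rotation"]).as_matrix()@[q[0],q[1],1]
f=K(L("w1"))[0][0,0]; print(f)
# joint tri of same points in w1 & w4 & scene
a,b=L("w1"),L("w4")
print("tab top-front mid",tri([(a,(187.2,47.5)),(b,(137,39.5))]),"top-rear",tri([(a,(187.2,53)),(b,(137,44.5))]))
print("plate top-front",tri([(a,(184.5,66)),(b,(132,60.5))]),"beam end top",tri([(a,(192,112.7)),(b,(137,116.5))]))
```

```text
w1 48 168 207 40 | w1 49 167 207 41 | w1 50 167 207 41 | w1 51 167 207 41 | w1 52 167 208 42 | w1 53 167 208 42 | w1 54 167 208 42 | w1 55 167 208 42 | w1 56 168 208 41 | w1 57 168 208 41 | w1 58 168 209 42 | w1 59 169 209 41 | w1 60 169 209 41 | w1 61 169 209 41 | w1 62 170 209 40 | w1 63 170 210 41 | 
w4 40 115 160 46 | w4 41 114 161 48 | w4 42 113 161 49 | w4 43 113 161 49 | w4 44 113 161 49 | w4 45 113 162 50 | w4 46 114 162 49 | w4 47 114 162 49 | w4 48 115 162 48 | w4 49 115 163 49 | w4 50 115 163 49 | w4 51 116 163 48 | w4 52 116 164 49 | w4 53 116 164 49 | w4 54 117 164 48 | w4 55 117 164 48 | w4 56 117 165 49 | w4 57 118 165 48 | w4 58 118 165 48 | w4 59 119 165 47 | 
w1 66 198 202 4 | w1 67 173 203 28 | w1 68 165 204 40 | w1 69 165 204 40 | w1 70 164 205 42 | w1 71 164 205 42 | w1 72 164 205 42 | w1 73 164 206 43 | w1 74 164 206 43 | w1 75 165 206 42 | w1 76 165 206 42 | w1 77 166 207 42 | w1 78 166 207 42 | w1 79 166 208 43 | 
w4 61 121 153 33 | w4 62 108 154 47 | w4 63 108 155 48 | w4 64 107 155 49 | w4 65 107 155 49 | w4 66 107 156 50 | w4 67 107 156 50 | w4 68 107 157 51 | w4 69 107 157 51 | w4 70 108 157 50 | w4 71 108 158 51 | w4 72 109 158 50 | w4 73 110 159 50 | w4 74 110 159 50 | w4 75 110 160 51 | w4 76 111 160 50 | w4 77 112 161 50 | w4 78 112 161 50 | w4 79 113 162 50 | 
359.4632529703251
tab top-front mid [ 0.50086388 -0.08743891  0.13246102] top-rear [ 0.50521163 -0.08783343  0.13211782]
plate top-front [ 0.51871254 -0.08814319  0.14413121] beam end top [ 0.56142415 -0.07778137  0.16847075]
```

Run:
```python
from look import *
go(r.get_obs(),[.462,-.0885,.25],91.6)
```

```text
shift [ 0.1646 -0.12    0.0544] spin -0.0042 or 3.137 rows 5.1 cur az 91.36
```

Call:
play_rows --targets "1 0.02 -0.015 0 0;1 0.05 -0.037 0.01 0;1 0.08 -0.058 0.02 0;1 0.11 -0.08 0.03 0;1 0.14 -0.102 0.045 0;1 0.158 -0.116 0.055 -0.004;1 0.165 -0.12 0.055 -0.004;1 0.165 -0.12 0.055 -0.004" --squeeze 40

```text
clock: 8.8
tcp_pos: [0.4613, -0.0895, 0.247]
orientation: [0.039, -3.14, -0.0]
contact_force: [-0.1, -0.7, 0.0]
grip_width: 0.0001
gripper_force: 0.0
```

Call:
play_rows --targets "1 0 0 0.02 0;1 0 0 0.05 0;1 0 0 0.08 0;1 0 0 0.11 0;1 0 0 0.13 0;1 0 0 0.138 0;1 0 0 0.138 0;1 0 0 0.138 0"

```text
clock: 9.47
tcp_pos: [0.4641, -0.0878, 0.1098]
orientation: [-0.046, 3.14, -0.0]
contact_force: [0.9, -0.4, -0.5]
grip_width: -0.0005
gripper_force: 0.0
```

Run:
```python
from look import *
o=r.get_obs(); print(o["contact_force"]); go(o,[.462,-.0885,.112],91.6)
```

```text
[ 0.85212433 -0.44374058 -0.4753601 ]
shift [ 0.0021 -0.0006 -0.0022] spin 0.0012 or -3.14 rows 0.1 cur az 91.67
```

Call:
play_rows --targets "1 -0.004 0 0 0;1 -0.008 0 0 0;1 -0.012 0 0 0;1 -0.015 0 0 0;1 -0.018 0 0 0;1 -0.02 0 0 0;1 -0.02 0 0 0"

```text
clock: 10.05
tcp_pos: [0.4831, -0.0876, 0.1093]
orientation: [-0.045, 3.141, -0.0]
contact_force: [0.6, 0.3, 0.7]
grip_width: 0.0
gripper_force: 0.0
```

Call:
play_rows --targets "1 -0.002 0 0 0;1 -0.004 0 0 0;1 -0.004 0 0 0;1 -0.004 0 0 0"

```text
clock: 10.38
tcp_pos: [0.4865, -0.0876, 0.1092]
orientation: [0.044, -3.141, 0.0]
contact_force: [-0.6, -0.6, 0.2]
grip_width: -0.0002
gripper_force: 0.0
```

Call:
play_rows --targets "1 -0.002 0 0 0;1 -0.004 0 0 0;1 -0.004 0 0 0;1 -0.004 0 0 0"

```text
clock: 10.72
tcp_pos: [0.489, -0.0875, 0.1089]
orientation: [0.044, -3.138, -0.001]
contact_force: [-5.7, 0.2, 3.9]
grip_width: 0.0001
gripper_force: 2.7
```

Call:
play_rows --targets "1 -0.002 0 0 0;1 -0.004 0 0 0;1 -0.004 0 0 0;1 -0.004 0 0 0"

```text
clock: 11.05
tcp_pos: [0.4891, -0.0875, 0.1083]
orientation: [0.042, -3.131, -0.003]
contact_force: [-15.4, -0.4, 13.5]
grip_width: 0.0001
gripper_force: 8.1
```

Call:
play_rows --targets "1 0 0 -0.002 0;1 0 0 -0.004 0;1 0 0 -0.004 0;1 0 0 -0.004 0"

```text
clock: 11.38
tcp_pos: [0.4905, -0.0874, 0.1117]
orientation: [0.043, -3.134, -0.001]
contact_force: [-7.7, -0.5, -3.0]
grip_width: -0.0003
gripper_force: 3.8
```

Call:
play_rows --targets "1 0 0 -0.002 0;1 0 0 -0.004 0;1 0 0 -0.004 0;1 0 0 -0.004 0"

```text
clock: 11.72
tcp_pos: [0.4909, -0.0872, 0.1156]
orientation: [0.044, -3.134, -0.001]
contact_force: [-6.6, -0.5, -4.4]
grip_width: -0.0001
gripper_force: 3.2
```

Call:
play_rows --targets "1 -0.002 0 -0.001 0;1 -0.004 0 -0.003 0;1 -0.006 0 -0.005 0;1 -0.006 0 -0.005 0"

```text
clock: 12.05
tcp_pos: [0.4953, -0.0872, 0.1204]
orientation: [0.043, -3.13, -0.002]
contact_force: [-12.4, -1.5, -0.9]
grip_width: -0.0002
gripper_force: 5.9
```

Call:
play_rows --targets "1 -0.002 0 -0.002 0;1 -0.003 0 -0.003 0;1 -0.003 0 -0.003 0"

```text
clock: 12.3
tcp_pos: [0.4981, -0.0871, 0.1233]
orientation: [0.043, -3.13, -0.002]
contact_force: [-12.1, 0.0, -0.3]
grip_width: 0.0
gripper_force: 5.9
```

Call:
play_rows --targets "1 0 0.002 0 0;1 0 0.005 0 0;1 0 0.009 0 0;1 0 0.012 0 0;1 0 0.012 0 0"

```text
clock: 12.72
tcp_pos: [0.4976, -0.0748, 0.1231]
orientation: [0.044, -3.13, -0.001]
contact_force: [-12.0, 0.1, -0.7]
grip_width: -0.0002
gripper_force: 5.7
```

Run:
```python
from look import *
f=r.grab_frame("top")[...,::-1]; cv2.imwrite("pics/t1.png",f); a=cv2.imread("pics/top0.png")
# beam lateral position: cross-correlate rows 90-150 
for y in (95,105,115):
    print([int(v) for v in a[y,280:312,1]],"\n",[int(v) for v in f[y,280:312,1]])
```

```text
[105, 101, 103, 102, 102, 104, 103, 100, 88, 83, 70, 61, 101, 141, 151, 146, 116, 87, 104, 140, 153, 146, 126, 102, 97, 97, 98, 97, 97, 98, 94, 96] 
 [101, 101, 103, 102, 89, 83, 80, 72, 104, 140, 150, 145, 116, 82, 106, 142, 152, 145, 120, 100, 94, 93, 96, 98, 92, 95, 97, 94, 96, 98, 91, 95]
[153, 156, 156, 155, 153, 154, 154, 157, 155, 148, 118, 90, 104, 143, 157, 149, 115, 91, 122, 148, 154, 154, 155, 155, 155, 153, 156, 152, 153, 153, 154, 153] 
 [156, 152, 153, 152, 153, 154, 144, 105, 107, 142, 155, 148, 117, 89, 119, 148, 153, 155, 153, 153, 154, 153, 152, 153, 154, 153, 152, 153, 153, 152, 153, 153]
[155, 159, 157, 157, 157, 158, 160, 156, 160, 158, 148, 111, 115, 148, 160, 153, 106, 85, 125, 153, 158, 159, 158, 158, 156, 156, 155, 155, 154, 153, 157, 154] 
 [157, 154, 154, 153, 156, 156, 146, 109, 109, 146, 160, 149, 107, 83, 122, 151, 157, 159, 155, 156, 157, 155, 155, 154, 155, 155, 153, 154, 153, 154, 154, 152]
```

Call:
play_rows --targets "1 0 0.003 0 0;1 0 0.008 0 0;1 0 0.014 0 0;1 0 0.02 0 0;1 0 0.026 0 0;1 0 0.031 0 0;1 0 0.034 0 0;1 0 0.035 0 0"

```text
clock: 13.43
tcp_pos: [0.4969, -0.04, 0.1231]
orientation: [0.044, -3.131, -0.0]
contact_force: [-11.4, -1.8, -0.9]
grip_width: 0.0001
gripper_force: 5.2
```

Call:
play_rows --targets "1 0 0.002 0 0;1 0 0.005 0 0;1 0 0.008 0 0;1 0 0.011 0 0;1 0 0.014 0 0;1 0 0.016 0 0;1 0 0.016 0 0"

```text
clock: 14.02
tcp_pos: [0.4965, -0.0242, 0.1231]
orientation: [0.044, -3.131, 0.0]
contact_force: [-10.6, -0.7, -2.2]
grip_width: -0.0003
gripper_force: 5.1
```

Run:
```python
from look import *
f=r.grab_frame("top")[...,::-1]; cv2.imwrite("pics/t2.png",f)
for y in (105,130,145):
    print([int(v) for v in f[y,248:300,1]])
```

```text
[143, 113, 96, 93, 90, 75, 77, 89, 91, 91, 91, 110, 145, 153, 156, 154, 153, 156, 156, 157, 155, 157, 144, 114, 127, 147, 155, 144, 94, 86, 138, 152, 151, 147, 147, 152, 150, 151, 152, 154, 154, 152, 153, 154, 153, 150, 152, 153, 153, 155, 153, 153]
[129, 88, 73, 68, 73, 83, 82, 102, 123, 127, 132, 131, 129, 124, 124, 125, 122, 123, 123, 130, 153, 158, 148, 128, 146, 157, 154, 131, 88, 99, 144, 161, 159, 156, 155, 154, 153, 156, 155, 157, 152, 157, 155, 157, 157, 156, 156, 157, 155, 154, 157, 156]
[120, 80, 67, 67, 61, 64, 70, 92, 121, 129, 130, 133, 132, 126, 124, 125, 124, 121, 128, 129, 136, 153, 150, 127, 143, 155, 147, 120, 86, 110, 147, 154, 155, 156, 156, 155, 154, 155, 156, 154, 155, 157, 157, 156, 156, 156, 157, 157, 157, 158, 159, 160]
```

Call:
play_rows --targets "1 -0.001 0.001 0 0;1 -0.001 0.003 0 0;1 -0.001 0.005 0 0;1 -0.001 0.007 0 0;1 -0.001 0.008 0 0;1 -0.001 0.008 0 0"

```text
clock: 14.57
tcp_pos: [0.4965, -0.0165, 0.123]
orientation: [0.044, -3.129, 0.0]
contact_force: [-12.6, -0.9, 0.9]
grip_width: 0.0002
gripper_force: 6.3
```

Call:
play_rows --targets "1 0 0.001 0 0;1 0 0.002 0 0;1 0 0.003 0 0;1 0 0.003 0 0"

```text
clock: 14.9
tcp_pos: [0.4964, -0.0136, 0.1231]
orientation: [0.043, -3.129, 0.001]
contact_force: [-13.0, -1.5, 1.9]
grip_width: 0.0002
gripper_force: 6.3
```

Small steps now, watching the lateral force.

Call:
play_rows --targets "1 0 0.001 0 0;1 0 0.002 0 0;1 0 0.002 0 0"

```text
clock: 15.15
tcp_pos: [0.4964, -0.0117, 0.1231]
orientation: [0.043, -3.129, 0.001]
contact_force: [-12.1, -1.7, 0.0]
grip_width: 0.0001
gripper_force: 6.2
```

Call:
play_rows --targets "1 0 0.001 0 0;1 0 0.002 0 0;1 0 0.002 0 0"

```text
clock: 15.4
tcp_pos: [0.4964, -0.0097, 0.1231]
orientation: [0.043, -3.129, 0.001]
contact_force: [-11.9, -0.3, -0.3]
grip_width: -0.0002
gripper_force: 6.2
```

Call:
play_rows --targets "1 0 0.001 0 0;1 0 0.0015 0 0;1 0 0.0015 0 0"

```text
clock: 15.65
tcp_pos: [0.4963, -0.0084, 0.1231]
orientation: [0.043, -3.129, 0.001]
contact_force: [-11.9, -1.9, 0.3]
grip_width: -0.0
gripper_force: 6.2
```

Call:
play_rows --targets "1 0 0.001 0 0;1 0 0.001 0 0;1 0 0.001 0 0"

```text
clock: 15.9
tcp_pos: [0.4963, -0.0074, 0.1231]
orientation: [0.043, -3.129, 0.001]
contact_force: [-12.3, -1.8, -0.1]
grip_width: -0.0002
gripper_force: 6.2
```

Call:
play_rows --targets "1 0 0.001 0 0;1 0 0.001 0 0;1 0 0.001 0 0"

```text
clock: 16.15
tcp_pos: [0.4963, -0.0065, 0.1231]
orientation: [0.043, -3.129, 0.001]
contact_force: [-12.4, -2.5, -0.4]
grip_width: -0.0003
gripper_force: 6.1
```

Call:
play_rows --targets "1 0 0.001 0 0;1 0 0.001 0 0;1 0 0.001 0 0"

```text
clock: 16.4
tcp_pos: [0.4963, -0.0063, 0.1231]
orientation: [0.042, -3.13, 0.002]
contact_force: [-12.0, -4.7, 0.5]
grip_width: -0.0002
gripper_force: 6.1
```

Call:
play_rows --targets "1 0 0.001 0 0;1 0 0.001 0 0;1 0 0.001 0 0"

```text
clock: 16.65
tcp_pos: [0.4963, -0.006, 0.1231]
orientation: [0.041, -3.13, 0.004]
contact_force: [-11.6, -5.7, 0.2]
grip_width: -0.0001
gripper_force: 6.0
```

Run:
```python
from look import *
f=r.grab_frame("top")[...,::-1]; cv2.imwrite("pics/t3.png",f); b=cv2.imread("pics/t2.png")
i=r.camera_info("top")
def slot(im,y):  # beam groove centre, sub-pixel
    g=im[y-1:y+2,:,1].mean(0); best=None
    x0,x1=262,285
    x=x0+np.argmin([g[k]+ (0 if g[k-3]>140 and g[k+2]>120 else 99) for k in range(x0,x1)]); w=150-g[x-2:x+3]; return (w.clip(0)*np.arange(x-2,x+3)).sum()/w.clip(0).sum()
for y in(105,130,145): print(y,[int(v) for v in f[y,246:285,1]],world(i,[[slot(b,y),y],[slot(f,y),y]],.186)[:,1])
```

```text
105 [147, 148, 142, 113, 95, 91, 87, 72, 77, 87, 92, 87, 90, 112, 143, 154, 155, 154, 149, 130, 123, 144, 152, 143, 104, 82, 123, 147, 154, 153, 152, 152, 154, 155, 154, 152, 151, 152, 151] [-0.00514093  0.01261188]
130 [153, 149, 130, 89, 71, 68, 74, 94, 128, 130, 131, 130, 132, 126, 121, 123, 122, 122, 117, 102, 129, 154, 160, 146, 98, 86, 141, 158, 158, 156, 158, 156, 153, 154, 152, 155, 155, 152, 153] [-0.00658268  0.01099582]
145 [157, 152, 119, 81, 64, 66, 64, 79, 114, 129, 127, 134, 135, 129, 123, 124, 127, 122, 122, 128, 148, 152, 156, 144, 93, 85, 139, 154, 154, 151, 154, 156, 154, 154, 155, 156, 154, 156, 154] [-0.00734799  0.00952573]
```

Firm stop: the TCP stalls while the lateral force rises to 5.7 N, so the strip is pinched between fence and blade. I let the tab spring back, withdraw straight, then rise.

Call:
play_rows --targets "1 0.002 0 0.001 0;1 0.005 0 0.003 0;1 0.008 0 0.005 0;1 0.012 0 0.006 0;1 0.018 0 0.006 0;1 0.028 0 0.006 0;1 0.04 0 0.006 0;1 0.045 0 0.006 0"

```text
clock: 17.37
tcp_pos: [0.4561, -0.0048, 0.1195]
orientation: [-0.044, 3.141, 0.001]
contact_force: [-0.4, 0.2, -0.3]
grip_width: 0.0004
gripper_force: 0.0
```

Call:
play_rows --targets "1 0 0 -0.03 0;1 0 0 -0.07 0;1 0 0 -0.11 0;1 0 0 -0.15 0;1 -0.03 0 -0.18 0;1 -0.06 0 -0.2 0;1 -0.1 0 -0.22 0;1 -0.1 0 -0.22 0"

```text
clock: 18.03
tcp_pos: [0.5637, -0.0007, 0.3435]
orientation: [-0.047, 3.131, 0.0]
contact_force: [-1.1, 0.3, 0.2]
grip_width: -0.0
gripper_force: 0.0
```

Run:
```python
from look import *
i,f=look("w5"); o=r.get_obs(); print(o["tcp_pos"],o["clock"],o["contact_force"])
p=proj(i,[[.748,.045,.13]])[0].astype(int); print(p)
x,y=max(p[0]-100,0),max(p[1]-150,0)
c=cv2.resize(f[y:y+200,x:x+200],None,fx=3,fy=3,interpolation=cv2.INTER_CUBIC); cv2.imwrite("pics/d.png",c)
```

```text
[ 0.56109046 -0.00128932  0.34146361] 18.0833 [ 0.16615645 -0.17887568 -0.53410133]
[317 336]
```

View pics/d.png

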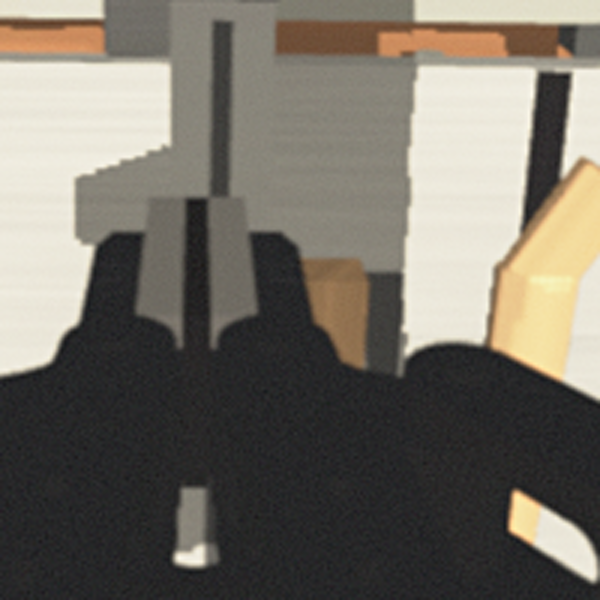

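The gripper hides most of the strip here; only its end at (330,270) is visible. I check numerically with the top and scene cameras that nothing shifted on release.

Run:
```python
from look import *
f=r.grab_frame("top")[...,::-1]; b=cv2.imread("pics/t3.png"); a=cv2.imread("pics/top0.png")
for y in(105,130,145): print([int(v) for v in f[y,246:280,1]],"\n",[int(v) for v in b[y,246:280,1]])
# other things unchanged vs start (push stick, wrench, offcut, can, jar)
for n,(x0,x1,y0,y1) in dict(stick=(222,242,105,165),wrench=(258,278,200,255),offcut=(165,188,212,238),can=(380,410,165,195),jar=(138,160,158,182)).items():
    print(n,cv2.phaseCorrelate(a[y0:y1,x0:x1,1].astype(np.float64),f[y0:y1,x0:x1,1].astype(np.float64)))
print(r.get_obs()["clock"])
```

```text
[144, 145, 141, 112, 94, 88, 85, 72, 72, 85, 86, 88, 90, 110, 142, 151, 153, 153, 147, 127, 123, 143, 152, 142, 103, 83, 120, 147, 149, 149, 151, 154, 153, 153] 
 [147, 148, 142, 113, 95, 91, 87, 72, 77, 87, 92, 87, 90, 112, 143, 154, 155, 154, 149, 130, 123, 144, 152, 143, 104, 82, 123, 147, 154, 153, 152, 152, 154, 155]
[151, 141, 97, 55, 51, 66, 68, 69, 66, 66, 69, 65, 62, 60, 62, 61, 63, 61, 62, 65, 72, 78, 75, 70, 47, 42, 68, 73, 76, 73, 72, 74, 88, 131] 
 [153, 149, 130, 89, 71, 68, 74, 94, 128, 130, 131, 130, 132, 126, 121, 123, 122, 122, 117, 102, 129, 154, 160, 146, 98, 86, 141, 158, 158, 156, 158, 156, 153, 154]
[150, 120, 80, 79, 95, 99, 99, 98, 98, 95, 100, 92, 72, 89, 103, 103, 103, 104, 103, 105, 103, 102, 103, 105, 102, 103, 105, 102, 102, 101, 104, 104, 101, 101] 
 [157, 152, 119, 81, 64, 66, 64, 79, 114, 129, 127, 134, 135, 129, 123, 124, 127, 122, 122, 128, 148, 152, 156, 144, 93, 85, 139, 154, 154, 151, 154, 156, 154, 154]
stick ((0.0771357719654695, 0.222556892271907), 1.020654821957651)
wrench ((7.277499325272158, 0.6318979742197826), 0.2411355211083891)
offcut ((0.18657073561166015, 0.3257345366189579), 0.8933525082999755)
can ((0.02522815182328486, -0.17857451720404605), 1.0132016023244723)
jar ((-0.01581028513613525, -0.10282516335110437), 1.0292655196356697)
18.1333
```

```bash
python3 -c "
from bench import r; print(r.hand_in())"
```

```text
the job is handed in; nothing more can be done
None
```

I handed the job in at about 18 s: the strip lies flat between blade and fence, and the fence is locked where it stopped firmly against the strip. I freed the lock by pushing the tab back with the closed fingers, because a two-sided pinch had no room in front of the beam. After release the top camera showed the fence had not moved, and the push stick, offcut, can and jar were in place. The arm hid the wrench and most of the strip from that last check.

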